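# Lock off the switch and hold the chip trap's flap at the mark

### The job

Make the dust extractor safe and open it for a look inside: first swing the orange hasp on the grey switch box right down flat over its staple, then lift the chip trap's yellow inspection flap by its handle until it is at the same angle as the red gauge arm beside it. Finish while still holding the flap there in the gripper, steady (it falls shut if let go); do not move the red arm or knock the other things on the bench about.

Things in the scene. Friction and masses are not known exactly. Their poses are not given: they have to be found in the camera images.
- switch_box: grey switch box fixed to the bench, 130 mm (x) x 160 mm (y) x 80 mm high, orange hasp on top; origin at the centre of its underside, z up, turned only about z. On its top, at x 0: a black rocker switch at y +46 mm and a brass staple (loop 26 mm wide along x, 6 mm thick, standing 20 mm above the box top) at y +27 mm.
- hasp (a joint): the hasp, an orange steel strap hinged on the switch box along the box's x. 0 = closed: level on a hard stop, running from the hinge to the box's -y, staple poking up 12 mm through its slot; pi/2 = straight up; more = leaning out over the box's +y side (stop at 2.4). The hinge is a little stiff (0.045 N m): the strap stays where it is left, so push it all the way down.
- hasp_hinge (a point): middle of the hasp's hinge line, at x 0, y +70 mm, z 85 mm in the switch box's frame (does not move)
- hasp_tip (a point): middle of the hasp strap's free end, 95 mm from the hinge. The strap is flat, 40 mm wide, 3 mm thick; its slot lies 36 to 50 mm from the hinge, and from there to the tip it is solid
- trap_box: sage-green chip trap (duct box) fixed to the bench, 260 mm (x) x 300 mm (y) x 120 mm high, with a pipe stub sticking 70 mm out of its -y side; origin at the centre of its underside, z up, turned only about z. Its yellow inspection flap is on top.
- flap (a joint): the yellow inspection flap, 195 mm (from hinge to free edge) x 200 mm wide x 8 mm, about 0.3 to 0.55 kg, hinged along the box's y on its robot-side end, loose hinge: it falls shut when let go. 0 = shut, lying flat on the box, running from the hinge towards the box's +x; grows as the free edge rises (pi/2 = upright).
- flap_hinge (a point): middle of the flap's hinge line, on the flap's underside: x -100 mm, y 0, z 120 mm in the trap box's frame (does not move)
- flap_handle (a point): middle of the flap's steel bar handle, 155 mm from the hinge along the flap, 43 mm above the flap's underside. The round bar is 11 mm thick, 110 mm long, parallel to the hinge, on posts at its ends, 30 mm of free room under it. x axis along the flap away from its hinge, y along the hinge, z square to the flap (up when shut).
- flap_edge (a point): middle of the flap's free edge, 196 mm from the hinge, half way through its thickness; same axes as flap_handle
- gauge (a joint): the angle mark: a red arm beside the flap's +y side, pivoted on the flap's hinge line, set beforehand by a stiff joint to the wanted flap angle (0.35 to 0.85). Same zero and direction as flap: the flap is at the mark when both values are equal, its edge level with the arm's tip. Must not be moved.
- gauge_tip (a point): middle of the red disc (24 mm) at the gauge arm's tip, 196 mm from the flap's hinge line, 119 mm to +y of the flap's middle; x axis along the arm, away from the pivot
- glue_bottle: white bottle with a blue cap, 60 mm across, 170 mm tall; bystander, loose; origin at the centre of its underside
- tin: metal tin with a paper band, 80 mm across, 100 mm tall; bystander, loose; origin at the centre of its underside
- tape_roll: blue roll of tape lying flat, 100 mm across, 25 mm high; bystander, loose; origin at the centre of its underside
- screwdriver: screwdriver lying on the bench; origin on its underside; bystander, loose
- offcut: pale wood offcut 140 x 70 x 30 mm lying flat; bystander, loose; origin at the centre of its underside
- sanding_block: cork sanding block 110 x 65 x 34 mm; bystander, loose; origin at the centre of its underside
- pencil_mug: blue mug with pencils, 76 mm across, 90 mm tall (pencils to 150 mm); bystander, loose; origin at the centre of its underside
Not all that is in view belongs to the job. Leave any brown or turquoise look-alike of the switch_box alone.

How it is judged:
On the way, in this order (a step that is already met when the one before it is completed fails the run):
1. the hasp is down flat over its staple (value of joint hasp below 0.08 rad), for 0.2 s.
2. the flap is held by the fingers at the gauge arm's angle (value of joint hasp below 0.08 rad and angle between the x axis of flap_edge and the x axis of gauge_tip, either way round below 0.07 rad and contact force between the fingers and flap above 0.5 N), for 0.3 s.
At the end, for the whole second after the job is handed in: The hasp is closed (within 0.08 rad of flat), the flap is within 0.07 rad (4 degrees) of the red gauge arm's angle and steady (under 0.1 rad/s), and the gripper's fingers are carrying it (contact force over 0.5 N) (all of step 2 and velocity of joint flap between -0.1 and 0.1 rad/s); the arm keeps its last pose, push and grip.
It fails at once if the flap is lifted before the hasp is closed (value of joint flap above 0.15 rad and value of joint hasp above 0.3 rad).
It fails at once if the red gauge arm is moved from its setting (over 12 mm at its tip) (distance of gauge_tip from where it was at the start of the episode above 0.012 m).
It fails at once if a bystander is knocked away (over 40 mm) (distance of any of glue_bottle, tin, tape_roll, screwdriver, offcut, sanding_block, pencil_mug from where it was at the start of the episode above 0.04 m).
It also fails if it takes over 48 s, if anything falls off the work surface, if the arm or the gripper's body presses on something with over 40 N, if the wrist force passes 120 N, or if a joint passes its speed limit or range.

### The arm

A 7-joint arm with a two-finger parallel gripper is mounted at the origin on the work surface. World frame = base frame: x ahead of the robot, y to its left, z up, the work surface at z = 0. Lengths are in m, angles in rad, forces in N, time in s.
With the tool pointing down it reaches from about 0.425 to 0.95 m from the base axis. Payload 4.7 kg.
Tool frame: the origin (TCP) lies midway between the tips of the shut fingers; the grasp point (between the pads) lies 19 mm behind it; y points along the fingers, x is the direction in which the jaws open and shut, and the axes are right-handed (so a half turn about y gives the same grasp; the last joint's range is limited). The gripper opens to 85 mm and grips with 20 to 120 N. Pads are 22 mm wide; open, the fingers measure 114 mm over their backs; the gripper's body (76 mm by 85 mm) begins 54 mm behind the grasp point. The pads swing forward as they close: fully open they stand 13 mm farther back than shut.
Start: joints at [-0.029, 0.469, -0.049, 1.532, 0.024, 1.141, -0.082], TCP at [0.675, 0, 0.231] pointing down, gripper open.
Joint ranges: [-2.59, 2.59], [-0.33, 1.99], [-1.39, 1.29], [0.1, 2.45], [-1.04, 4.18], [0.21, 1.99], [-2.66, 2.66]. Speed limits (rad/s): [2.57, 2.57, 3.14, 3.14, 3.14, 3.14, 3.14].

### API

Orientations are given as a rotation vector (axis times angle).
In Python, from station import r gives the robot as it stands.
- The arm moves only by the tool arm_command, never from a script. Its argument "commands" is a list of rows, each an object with "claw": the finger opening in cm, from 0 to 8.54; "travel": the shift along the tool's x, y, z in cm, a list of three; "twist": the turn about the tool's y in rad. In form: [{"claw": claw, "travel": [x, y, z], "twist": twist}, ...]. A call has 1 to 12 rows; each row shifts and turns the commanded pose from where the row before left it, along the tool's axes as they then stand; what a row does not reach is not made up. A row lasts 1/8 s, in which the tool goes at most 62.5 mm and 10.7 degrees, less where a joint would pass 70% of its speed; a pose out of reach is approached as far as the arm can. A call is refused whole if a number of a shift passes 6.25 or a number of a turn 0.188, either way. A call with a gripper value outside its range is refused whole. The fingers move at their own pace and stop on an object; the grip force is fixed at half the most. Time passes only in rows, so rows that do not move let the fingers close. It gives the time, the measured TCP pose, the force and the opening at its end, in the units of the state.
- r.sense(): the state, without advancing time (a new reading comes with each control period).
- r.camera(name): name is "scene" or "side" or "wrist"; returns a dict with "pixels" (420x560x3 uint8, blue, green, red), "range_z" (420x560 float32, m along the optical axis (not along the pixel's ray), 0 where there is no reading), "K" (3x3 intrinsics, pixels), "pose" (4x4, takes a point from camera to world coordinates). Camera axes: x right, y up, looking along -z (the intrinsics and any distortion apply to the point x, -y, -z); pixel columns grow to the right and rows downward; lengths in m; the calibration is good to about 2 mm. A picture is of the moment at which its call begins.
- r.finish_job(): hands the job in, once; it reports no verdict.
The state is a dict: "time": time; "qpos": joint angles; "qd": joint speeds; "effort": joint torques, N m; "tool_pos": TCP position; "tool_rot": TCP orientation; "wrist_force": force on the tool from outside, world axes, zero at the start; "moment": the same for the moment, N m; "finger_gap": opening from 0.0 (shut) to 1.0 (fully open).
Only numpy, scipy, OpenCV 4.12 (cv2) and the standard library are available. Lean on these libraries where they do the work, as an engineer would, in place of code of your own. Each camera call takes 0.05 s, during which the arm holds its last target.

## Working session

There is one attempt and no reset: what is moved stays moved. The work goes in short steps, Python scripts to look and compute and a tool call to move; the robot and the scene stay as the last step left them, time stands still between calls to the robot, and variables do not carry over. Pictures are saved under pics/ and viewed, and the job is handed in when it is done.

Besides the shell and the picture viewer there is one more tool, called after "Emit:" as a command line: name --argument value ..., lists and objects as JSON in quotes. arm_command: Moves the arm, as the interface text tells. Its arguments: {"type":"object","properties":{"commands":{"type":"array"}},"required":["commands"]}

```bash
mkdir -p pics; ls
cat > h.py <<'E'
import numpy as np, cv2, pickle
from station import r
def snap(n,tag):
    c=r.camera(n); cv2.imwrite(f'pics/{tag}.png',c['pixels']); pickle.dump(c,open(f'pics/{tag}.pkl','wb')); return c
def load(tag): return pickle.load(open(f'pics/{tag}.pkl','rb'))
def pts(c):
    h,w=c['range_z'].shape; u,v=np.meshgrid(np.arange(w),np.arange(h)); z=c['range_z']; K=c['K']
    x=(u-K[0,2])/K[0,0]*z; y=(v-K[1,2])/K[1,1]*z
    P=np.stack([x,-y,-z],-1)@c['pose'][:3,:3].T+c['pose'][:3,3]
    P[z==0]=np.nan; return P
E
python3 - <<'E'
from h import *
for n in ['scene','side','wrist']:
    c=snap(n,n+'0'); print(n,[k for k in c],c['K'].tolist(),c['pose'].round(3).tolist())
s=r.sense();print({k:np.round(v,3).tolist() for k,v in s.items()})
E
```

```text
pics
scene ['pixels', 'range_z', 'K', 'pose'] [[408.08925590620976, 0.0, 280.6421709318956], [0.0, 408.08925590620976, 205.34143600092003], [0.0, 0.0, 1.0]] [[0.727, -0.566, 0.389, 1.035], [0.686, 0.611, -0.395, -0.504], [-0.014, 0.554, 0.833, 1.206], [0.0, 0.0, 0.0, 1.0]]
side ['pixels', 'range_z', 'K', 'pose'] [[407.7052583606576, 0.0, 271.99125357333924], [0.0, 407.7052583606576, 211.16183833935813], [0.0, 0.0, 1.0]] [[-0.994, 0.082, -0.077, 0.426], [-0.112, -0.681, 0.724, 0.943], [0.007, 0.728, 0.686, 1.016], [0.0, 0.0, 0.0, 1.0]]
wrist ['pixels', 'range_z', 'K', 'pose'] [[302.0992748254067, 0.0, 284.1313840484052], [0.0, 302.0992748254067, 207.7106104057066], [0.0, 0.0, 1.0]] [[1.0, -0.0, 0.001, 0.675], [0.0, 0.956, 0.294, 0.075], [-0.001, -0.294, 0.956, 0.373], [0.0, 0.0, 0.0, 1.0]]
{'time': 0.15, 'qpos': [-0.029, 0.469, -0.049, 1.533, 0.024, 1.141, -0.082], 'qd': [-0.0, -0.004, 0.001, -0.004, 0.0, 0.001, 0.0], 'effort': [0.0, -51.077, -0.047, -23.798, 0.011, 0.005, -0.0], 'tool_pos': [0.675, 0.0, 0.23], 'tool_rot': [-1.571, 0.001, 0.001], 'wrist_force': [0.384, -0.1, 0.076], 'moment': [-0.003, 0.002, 0.005], 'finger_gap': 1.0}
```

View pics/scene0.png

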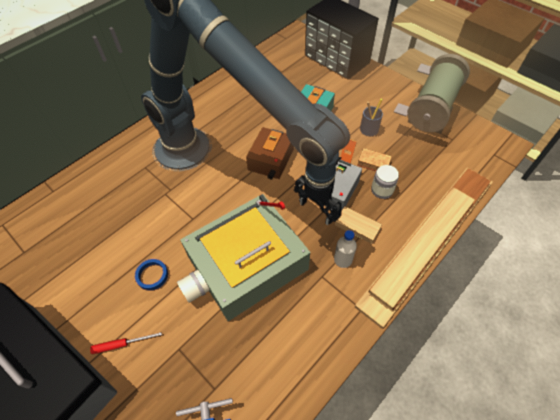

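View pics/side0.png

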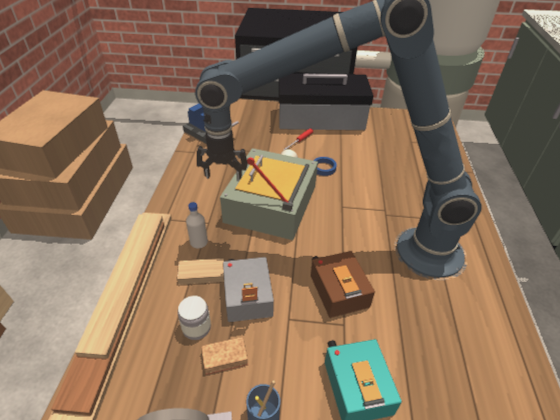

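View pics/wrist0.png

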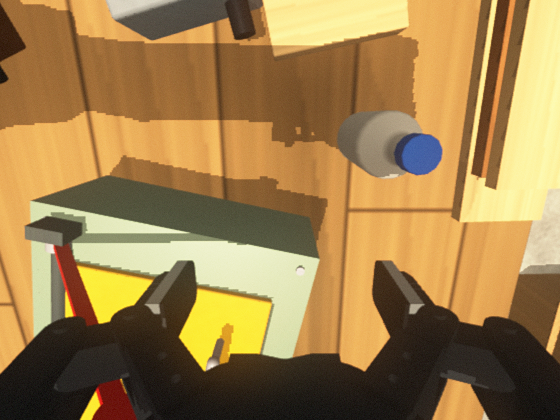

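The scene image shows the trap with its yellow flap at (245,250), and the red gauge arm near (272,203). There are three boxes with orange hasps. In the side view the grey one is at (247,288), the brown one at (342,283) and the turquoise one at (365,378). The grey box matches the description, so I'll confirm that in an enlarged crop and measure it.

Run:
```python
from h import *
a=load('side0')['pixels']; 
cv2.imwrite('pics/c1.png',cv2.resize(a[240:340,170:300],None,fx=6,fy=6,interpolation=cv2.INTER_CUBIC))
cv2.imwrite('pics/c2.png',cv2.resize(a[120:240,210:340],None,fx=6,fy=5,interpolation=cv2.INTER_CUBIC))
```

```text
(no output)
```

View pics/c1.png

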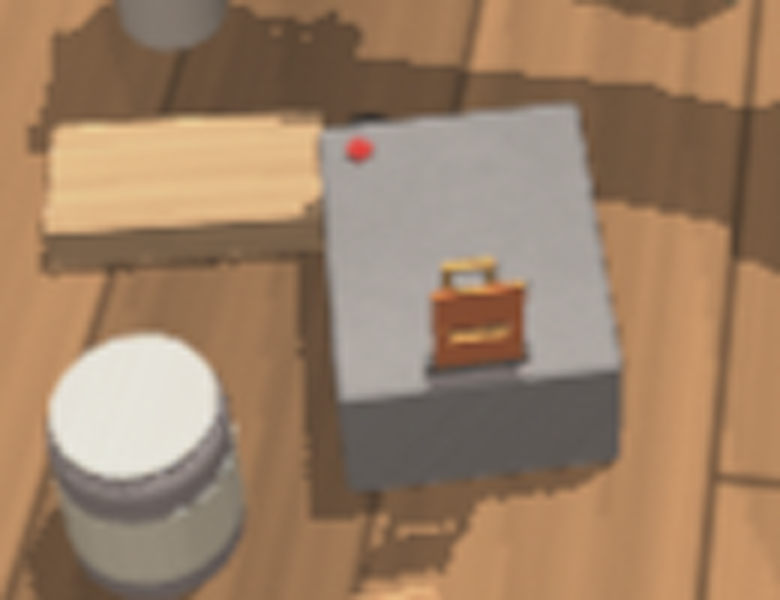

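View pics/c2.png

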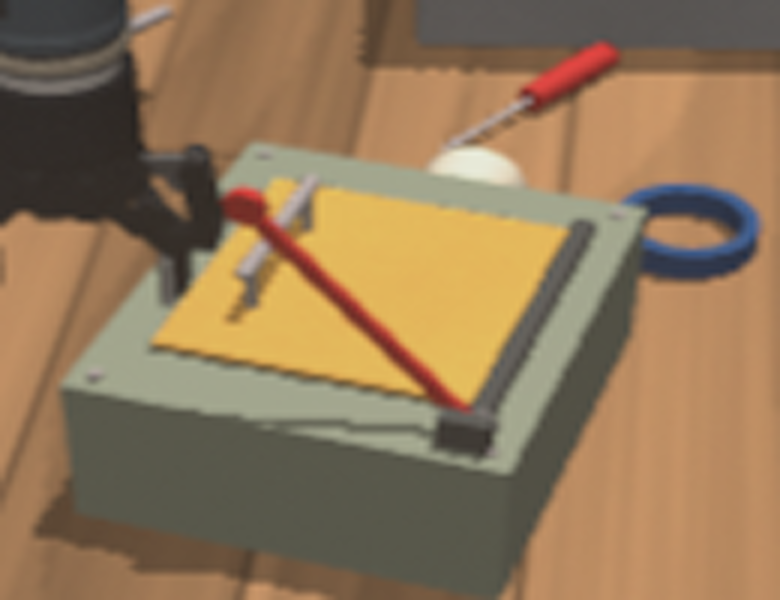

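The crop confirms the grey box, with its brass staple and rocker. Its orange strap stands up from the hinge on the camera (+y) side at about side px (249,293). Next I'll get the metric fits from depth.

```bash
cat > fit.py <<'E'
from h import *
c=load('side0');P=pts(c);hsv=cv2.cvtColor(c['pixels'],cv2.COLOR_BGR2HSV)
H,S,V=[hsv[...,i].astype(int) for i in range(3)]
def box(v0,v1,u0,u1):
    m=np.zeros(H.shape,bool); m[v0:v1,u0:u1]=1; return m
# switch top
m=box(250,330,215,285)&(S<60)&(abs(P[...,2]-.08)<.006)
q=P[m]; r2=cv2.minAreaRect((q[:,:2]*1000).astype(np.float32)); print('switch top',len(q),np.median(q[:,2]),r2)
m=box(280,310,235,262)&(S>150)&(H<14)
q=P[m];print('strap',len(q)); 
for v in range(280,310):
    w=P[v][m[v]]
    if len(w): print(v,w.mean(0).round(4),w[:,0].min().round(4),w[:,0].max().round(4))
# trap
m=box(130,240,215,325)&(abs(P[...,2]-.12)<.006)&(abs(H-30)>0)
q=P[m]; print('trap top',len(q),np.median(q[:,2]),cv2.minAreaRect((q[:,:2]*1000).astype(np.float32)))
m=box(130,240,215,325)&(S>150)&(H>18)&(H<30)
q=P[m]; print('flap',len(q),np.median(q[:,2]),cv2.minAreaRect((q[abs(q[:,2]-.128)<.005][:,:2]*1000).astype(np.float32)))
m=box(150,210,240,295)&(S>150)&((H<7)|(H>173))
q=P[m]; print('gauge',len(q)); o=np.argsort(q[:,2]); print(q[o][::12].round(4))
c=load('scene0');P=pts(c);hsv=cv2.cvtColor(c['pixels'],cv2.COLOR_BGR2HSV);H,S,V=[hsv[...,i].astype(int) for i in range(3)]
m=box(180,330,170,320)&(abs(P[...,2]-.12)<.006);q=P[m]; print('trap sc',cv2.minAreaRect((q[:,:2]*1000).astype(np.float32)))
m=box(190,300,190,300)&(S>150)&(H>18)&(H<30);q=P[m]; print('flap sc',cv2.minAreaRect((q[abs(q[:,2]-.128)<.006][:,:2]*1000).astype(np.float32)))
m=box(235,275,230,275)&(P[...,2]>.15)&(P[...,2]<.18)&(S<120);q=P[m];print('bar',len(q),cv2.minAreaRect((q[:,:2]*1000).astype(np.float32)),q[:,2].max())
m=box(190,215,250,295)&(S>150)&((H<7)|(H>173));q=P[m];o=np.argsort(q[:,2]); print('gauge sc',q[o][::8].round(4))
m=box(140,210,320,365)&(S>150)&(H<14);q=P[m];print('strap sc',q.round(3)[::6])
E
python3 fit.py
```

```text
switch top 1811 0.07936755248249794 ((570.1146240234375, 247.055908203125), (128.7007598876953, 163.1499786376953), 14.75308609008789)
strap 125
287 [0.5511 0.2685 0.0794] 0.5511 0.5511
288 [0.5417 0.3311 0.1618] 0.5284 0.5724
289 [0.544  0.3414 0.1713] 0.5285 0.5597
290 [0.5447 0.339  0.1636] 0.5294 0.5607
291 [0.5452 0.3371 0.1567] 0.5296 0.5606
292 [0.5456 0.3354 0.15  ] 0.5299 0.5613
293 [0.5476 0.3338 0.1431] 0.53 0.5619
294 [0.5514 0.3321 0.1356] 0.5307 0.563
295 [0.5492 0.3204 0.1151] 0.5309 0.5686
296 [0.5443 0.3247 0.1174] 0.5317 0.5637
297 [0.5497 0.325  0.1125] 0.5343 0.5649
298 [0.5504 0.3226 0.1043] 0.5354 0.5657
299 [0.5585 0.3235 0.0998] 0.551 0.5655
trap top 1981 0.11981440821806622 ((550.0726318359375, -169.38465881347656), (306.9751281738281, 262.1319885253906), 77.6458740234375)
flap 1446 nan ((549.2633056640625, -167.3339385986328), (199.8423614501953, 183.3035430908203), 77.66985321044922)
gauge 153
[[ 0.6316 -0.2802  0.1197]
 [ 0.484  -0.0362  0.1382]
 [ 0.4938 -0.0321  0.1537]
 [ 0.5078 -0.0415  0.1694]
 [ 0.5205 -0.0382  0.1834]
 [ 0.5336 -0.0414  0.1999]
 [ 0
[... 1155 characters left out ...]
56]
 [ 0.547  0.329  0.144]
 [ 0.564  0.34   0.148]
 [ 0.544  0.329  0.137]
 [ 0.563  0.337  0.145]
 [ 0.548  0.33   0.133]
 [ 0.505  0.449  0.001]
 [ 0.559  0.333  0.135]
 [ 0.482  0.416 -0.   ]
 [ 0.536  0.32   0.117]
 [ 0.511  0.436 -0.001]
 [ 0.547  0.324  0.117]
 [ 0.566  0.331  0.126]
 [ 0.546  0.32   0.114]
 [ 0.561  0.334  0.115]
 [ 0.544  0.317  0.11 ]
 [ 0.562  0.326  0.116]
 [ 0.543  0.314  0.106]
 [ 0.56   0.325  0.111]
 [ 0.543  0.316  0.099]
 [ 0.562  0.324  0.108]
 [ 0.547  0.315  0.098]
 [ 0.566  0.325  0.104]
 [ 0.556  0.322  0.094]
 [ 0.554  0.32   0.089]
 [ 0.566  0.321  0.091]
 [ 0.562  0.399  0.002]
 [ 0.583  0.406  0.013]
 [ 0.584  0.4    0.007]
 [ 0.629  0.199  0.084]]
```

```bash
cat >> h.py <<'E'
yaw=np.deg2rad(-12.34); tx=np.array([np.cos(yaw),np.sin(yaw),0]); ty=np.array([-np.sin(yaw),np.cos(yaw),0])
hinge=np.array([.548,-.1692,.12])-.1*tx
byaw=np.deg2rad(14.75); bx=np.array([np.cos(byaw),np.sin(byaw),0]); by=np.array([-np.sin(byaw),np.cos(byaw),0])
bh=np.array([.570,.247,.085])+.07*by
E
python3 - <<'E'
from h import *
print('hinge',hinge,'hasp',bh)
for t,b in (('side0',(150,210,240,295)),('scene0',(190,215,250,295))):
    c=load(t);P=pts(c);hsv=cv2.cvtColor(c['pixels'],cv2.COLOR_BGR2HSV).astype(int);m=np.zeros(P.shape[:2],bool);m[b[0]:b[1],b[2]:b[3]]=1
    m&=(hsv[...,1]>150)&((hsv[...,0]<7)|(hsv[...,0]>173))
    q=P[m]-hinge; L=np.c_[q@tx,q@ty,q[:,2]]; L=L[(abs(L[:,1]-.119)<.02)&(L[:,2]>.02)]
    s=L[(np.hypot(L[:,0],L[:,2])<.175)]
    a=np.arctan2(s[:,2],s[:,0]);d=L[np.hypot(L[:,0],L[:,2])>.185]
    print(t,len(s),'median bearing',np.median(a),'slope',np.arctan(np.polyfit(s[:,0],s[:,2],1)[0]),'disc',d.mean(0),np.arctan2(d[:,2].mean(),d[:,0].mean()))
    L2=(np.array([.544,.341,.176])-bh); print('hasp',np.arctan2(L2[2],-L2@by))
c=load('side0');P=pts(c)
for n,u,v in (('mug',263,400),('tin',194,310),('sand',224,353),('bottle',194,207)):
    w=P[v-4:v+4,u-4:u+4].reshape(-1,3);print(n,np.nanmean(w,0).round(3))
E
```

```text
hinge [ 0.45031034 -0.14782876  0.12      ] hasp [0.55217786 0.31469322 0.085     ]
side0 98 median bearing 0.9135467122040217 slope 0.8393999637046035 disc [0.12543497 0.12198611 0.15318933] 0.8846827858953329
hasp 1.8644894316247513
scene0 52 median bearing 0.9147072080067185 slope 0.845674294724042 disc [0.12908751 0.11668519 0.15634052] 0.8805907862989844
hasp 1.8644894316247513
mug [0.483 0.564 0.063]
tin [0.689 0.371 0.099]
sand [0.6   0.447 0.034]
bottle [0.771 0.03  0.143]
```

Emit:
arm_command --commands '[{"claw":0,"travel":[0,0,0],"twist":-0.1285},{"claw":0,"travel":[0,0,0],"twist":-0.1285},{"claw":0,"travel":[-0.5,0,5.2],"twist":0},{"claw":0,"travel":[-0.5,0,5.2],"twist":0},{"claw":0,"travel":[-0.5,0,5.2],"twist":0},{"claw":0,"travel":[-0.5,0,5.2],"twist":0},{"claw":0,"travel":[-0.5,0,5.2],"twist":0},{"claw":0,"travel":[-0.5,0,5.2],"twist":0},{"claw":0,"travel":[-0.5,0,5.2],"twist":0},{"claw":0,"travel":[-0.3,0,5.1],"twist":0},{"claw":0,"travel":[0,0,0],"twist":0},{"claw":0,"travel":[0,0,0],"twist":0}]'

```text
time: 1.65
tool_pos: [0.533, 0.3911, 0.2308]
tool_rot: [-1.563, -0.201, 0.202]
wrist_force: [0.6, -0.2, 0.0]
finger_gap: 0.0
```

```bash
cat > st.py <<'E'
from h import *
s=r.sense();p=np.array(s['tool_pos']);print(s['time'],p.round(4),np.round(s['tool_rot'],3),'F',np.round(s['wrist_force'],1),s['finger_gap'],'q',np.round(s['qpos'],2))
d=p-bh;print('box frame rel hasp hinge x,y,z',(d@bx).round(4),(d@by).round(4),d[2].round(4))
d=p-hinge;print('trap rel hinge',(d@tx).round(4),(d@ty).round(4),d[2].round(4))
E
python3 st.py
```

```text
1.65 [0.533  0.3911 0.2308] [-1.563 -0.201  0.202] F [ 0.6 -0.2  0. ] 0.0002294676893986456 q [-0.55  0.46 -0.21  1.56  0.1   1.14 -0.53]
box frame rel hasp hinge x,y,z 0.0009 0.0788 0.1458
trap rel hinge -0.0344 0.5441 0.1108
```

Emit:
arm_command --commands '[{"claw":0,"travel":[0,4.0,0],"twist":0},{"claw":0,"travel":[0,4.0,0],"twist":0},{"claw":0,"travel":[0,0,-2],"twist":0},{"claw":0,"travel":[0,0,-2],"twist":0},{"claw":0,"travel":[0,0,-2],"twist":0},{"claw":0,"travel":[0,0,-2],"twist":0},{"claw":0,"travel":[0,0,-2],"twist":0},{"claw":0,"travel":[0,0,-2],"twist":0},{"claw":0,"travel":[0,0,0],"twist":0}]'

```text
time: 2.78
tool_pos: [0.5643, 0.2728, 0.1513]
tool_rot: [-1.563, -0.199, 0.199]
wrist_force: [-0.1, -0.6, 0.3]
finger_gap: 0.001
```

```bash
python3 st.py
python3 - <<'E'
from h import *
a=snap('side','side1')['pixels'];cv2.imwrite('pics/c3.png',cv2.resize(a[200:340,170:330],None,fx=5,fy=4.2))
E
```

```text
2.775 [0.5643 0.2728 0.1513] [-1.563 -0.199  0.199] F [-0.1 -0.6  0.3] 0.0014905987481144446 q [-0.38  0.48 -0.19  1.73  0.11  0.95 -0.36]
box frame rel hasp hinge x,y,z 0.001 -0.0436 0.0663
trap rel hinge 0.0214 0.4352 0.0313
```

View pics/c3.png

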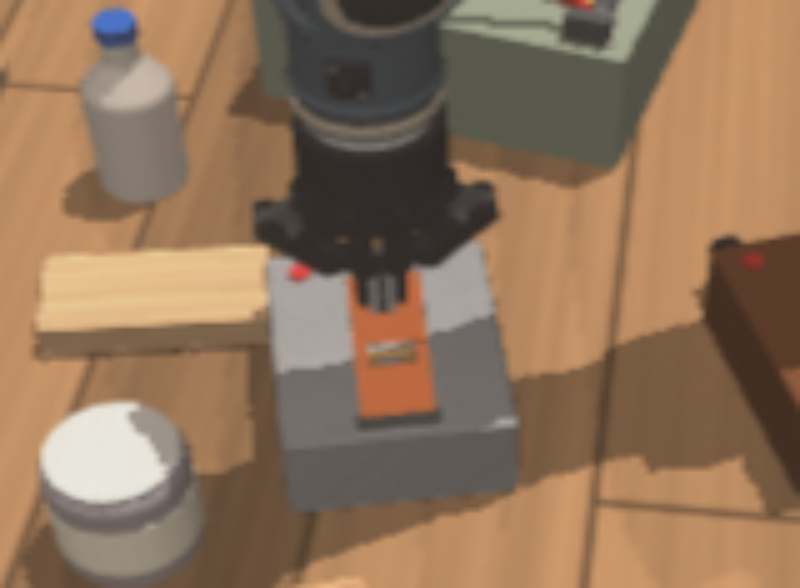

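The strap is now leaning forward ahead of the finger (crop (390,340)), with nothing else disturbed. Next I move past the staple and press down.

Emit:
arm_command --commands '[{"claw":0,"travel":[0,0.5,-1.5],"twist":0},{"claw":0,"travel":[0,1,-1.5],"twist":0},{"claw":0,"travel":[0,2,0],"twist":0},{"claw":0,"travel":[0,1.5,0],"twist":0},{"claw":0,"travel":[0,1,0],"twist":0},{"claw":0,"travel":[0,0.5,0],"twist":0},{"claw":0,"travel":[0,0,0],"twist":0}]'

```text
time: 3.7
tool_pos: [0.5705, 0.2464, 0.0879]
tool_rot: [-1.563, -0.201, 0.203]
wrist_force: [-4.7, -2.8, 10.5]
finger_gap: 0.003
```

```bash
python3 st.py
```

```text
3.7 [0.5705 0.2464 0.0879] [-1.563 -0.201  0.203] F [-4.7 -2.8 10.5] 0.003311282762789575 q [-0.34  0.54 -0.18  1.79  0.13  0.83 -0.33]
box frame rel hasp hinge x,y,z 0.0003 -0.0707 0.0029
trap rel hinge 0.0331 0.4108 -0.0321
```

Emit:
arm_command --commands '[{"claw":0,"travel":[0,0.2,0],"twist":0},{"claw":0,"travel":[0,0,0],"twist":0},{"claw":0,"travel":[0,0,0],"twist":0}]'

```text
time: 4.08
tool_pos: [0.5706, 0.2464, 0.0877]
tool_rot: [-1.563, -0.202, 0.202]
wrist_force: [-7.7, -4.3, 19.6]
finger_gap: 0.001
```

```bash
python3 st.py
```

```text
4.075 [0.5706 0.2464 0.0877] [-1.563 -0.202  0.202] F [-7.7 -4.3 19.6] 0.0012230605746377523 q [-0.34  0.54 -0.18  1.79  0.13  0.82 -0.33]
box frame rel hasp hinge x,y,z 0.0004 -0.0708 0.0027
trap rel hinge 0.0333 0.4108 -0.0323
```

Emit:
arm_command --commands '[{"claw":0,"travel":[0,-3,0],"twist":0},{"claw":0,"travel":[0,-6,0],"twist":0},{"claw":0,"travel":[0,-6,0],"twist":0},{"claw":0,"travel":[0,-6,0],"twist":0},{"claw":0,"travel":[0,-4,0],"twist":0},{"claw":5,"travel":[0,0,0],"twist":0.157},{"claw":5,"travel":[0,0,0],"twist":0.157},{"claw":5,"travel":[0,0,0],"twist":0.158},{"claw":5,"travel":[0,0,0],"twist":0}]'

```text
time: 5.2
tool_pos: [0.5708, 0.2469, 0.3344]
tool_rot: [-1.564, 0.167, -0.167]
wrist_force: [-0.6, -0.7, -0.2]
finger_gap: 0.589
```

```bash
python3 st.py
python3 - <<'E'
from h import *
c=snap('side','side2');a=c['pixels'];cv2.imwrite('pics/c4.png',cv2.resize(a[200:340,170:330],None,fx=5,fy=4.2))
P=pts(c);h=cv2.cvtColor(a,cv2.COLOR_BGR2HSV).astype(int);m=(h[...,1]>150)&(h[...,0]<14);m[:,:215]=0;m[:,285:]=0;m[:255]=0;m[320:]=0
q=P[m]-bh;q=q[(abs(q@bx)<.025)&(abs(q[:,2])<.1)]
print(len(q),np.polyfit(-(q@by),q[:,2],1),(q@by).min(),(q@by).max())
E
```

```text
5.2 [0.5708 0.2469 0.3344] [-1.564  0.167 -0.167] F [-0.6 -0.7 -0.2] 0.588723229594553 q [-0.38  0.32 -0.12  1.52  0.04  1.3  -0.72]
box frame rel hasp hinge x,y,z 0.0008 -0.0703 0.2494
trap rel hinge 0.0334 0.4114 0.2144
195 [-0.01237013  0.00302697] -0.07903816593818128 -0.005718451306307943
```

View pics/c4.png

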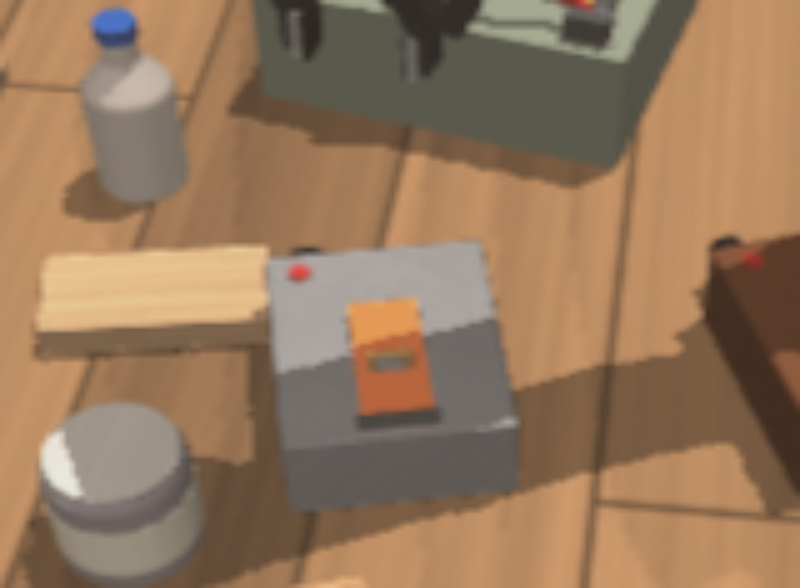

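The hasp is flat: its fitted slope is -0.012 rad and the staple is through the slot at crop (390,358). Now I move high over the gauge to a point above the handle, offset about 22 mm to -y so the camera mount stays clear of the red arm.

Emit:
arm_command --commands '[{"claw":5,"travel":[1.5,0,-5.4],"twist":0},{"claw":5,"travel":[1.5,0,-5.4],"twist":0},{"claw":5,"travel":[1.5,0,-5.4],"twist":0},{"claw":5,"travel":[1.5,0,-5.4],"twist":0},{"claw":5,"travel":[1.5,0,-5.4],"twist":0},{"claw":5,"travel":[1.5,0,-5.4],"twist":0},{"claw":5,"travel":[1.6,0,-5.4],"twist":0},{"claw":5,"travel":[1.6,0,-5.5],"twist":0},{"claw":5,"travel":[0,0,0],"twist":0},{"claw":5,"travel":[0,0,0],"twist":0}]'

```text
time: 6.5
tool_pos: [0.5978, -0.2017, 0.3341]
tool_rot: [-1.563, 0.168, -0.167]
wrist_force: [-0.4, 0.8, -0.5]
finger_gap: 0.585
```

```bash
python3 st.py
python3 - <<'E'
from h import *
snap('wrist','w3');c=snap('side','s3');
cv2.imwrite('pics/c5.png',cv2.resize(c['pixels'][90:240,190:340],None,fx=5,fy=4))
c=load('w3');P=pts(c);h=cv2.cvtColor(c['pixels'],cv2.COLOR_BGR2HSV).astype(int)
q=P-hinge;X=q@tx;Y=q@ty
m=(q[...,2]>.035)&(q[...,2]<.055)&(X>.12)&(X<.19)&(abs(Y)<.07)&(h[...,1]<100)
print('bar',m.sum(),np.median(X[m]),X[m].min(),X[m].max(),Y[m].min(),Y[m].max(),q[...,2][m].max())
E
```

```text
6.5 [ 0.5978 -0.2017  0.3341] [-1.563  0.168 -0.167] F [-0.4  0.8 -0.5] 0.5851409715081198 q [ 0.19  0.33  0.09  1.51 -0.03  1.31  0.07]
box frame rel hasp hinge x,y,z -0.0873 -0.511 0.2491
trap rel hinge 0.1556 -0.0211 0.2141
bar 1062 0.15573095046001534 0.15089517689715395 0.1606275045503163 -0.0597279552276481 0.058075168308557905 0.05083088132479552
```

View pics/w3.png

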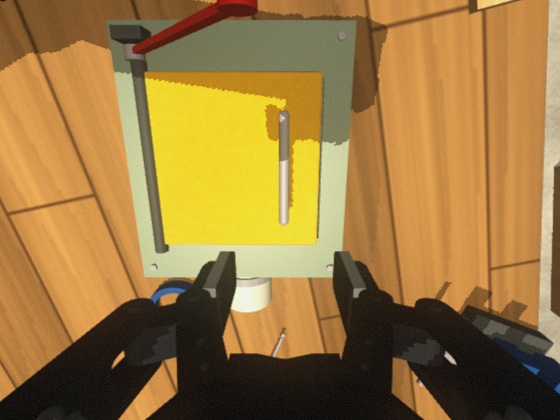

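View pics/c5.png

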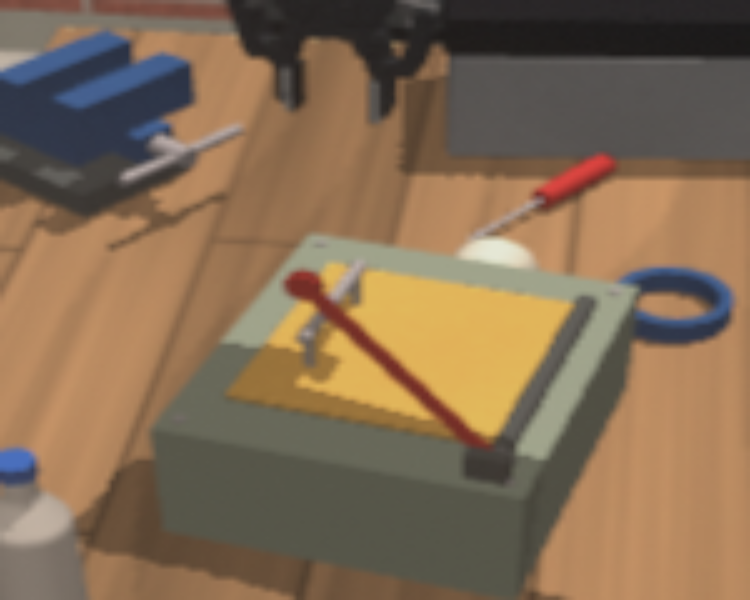

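The gripper is centred on the bar: the bar is at X 0.156 and the TCP at 0.1556 in the trap frame. I descend and grip.

Emit:
arm_command --commands '[{"claw":5,"travel":[0,5,0],"twist":0},{"claw":5,"travel":[0,5,0],"twist":0},{"claw":5,"travel":[0,4,0],"twist":0},{"claw":5,"travel":[0,3,0],"twist":0},{"claw":5,"travel":[0,1.8,0],"twist":0},{"claw":5,"travel":[0,0,0],"twist":0},{"claw":0,"travel":[0,0,0],"twist":0},{"claw":0,"travel":[0,0,0],"twist":0},{"claw":0,"travel":[0,0,0],"twist":0},{"claw":0,"travel":[0,0,0],"twist":0},{"claw":0,"travel":[0,0,0],"twist":0},{"claw":0,"travel":[0,0,0],"twist":0}]'

```text
time: 8.1
tool_pos: [0.597, -0.2022, 0.1478]
tool_rot: [-1.564, 0.17, -0.168]
wrist_force: [-4.0, 1.9, 5.8]
finger_gap: 0.103
```

```bash
python3 st.py
python3 - <<'E'
import numpy as np
th0=0
f=lambda t:np.array([.155*np.cos(t)-.043*np.sin(t),.155*np.sin(t)+.043*np.cos(t)])
T=np.arange(0,.86,.07)
for t in T: print(round(t,2),((f(t)-f(max(t-.07,0)))*100).round(2),(f(t)-f(0)).round(4))
E
```

```text
8.1 [ 0.597  -0.2022  0.1478] [-1.564  0.17  -0.168] F [-4.   1.9  5.8] 0.10323630553386516 q [ 0.2   0.47  0.08  1.73 -0.05  0.94  0.08]
box frame rel hasp hinge x,y,z -0.0883 -0.5113 0.0628
trap rel hinge 0.1549 -0.0218 0.0278
0.0 [0. 0.] [0. 0.]
0.07 [-0.34  1.07] [-0.0034  0.0107]
0.14 [-0.41  1.05] [-0.0075  0.0212]
0.21 [-0.49  1.02] [-0.0124  0.0314]
0.28 [-0.56  0.98] [-0.0179  0.0412]
0.35 [-0.62  0.94] [-0.0241  0.0505]
0.42 [-0.69  0.89] [-0.031   0.0595]
0.49 [-0.75  0.84] [-0.0385  0.0679]
0.56 [-0.8   0.79] [-0.0465  0.0758]
0.63 [-0.86  0.73] [-0.0551  0.0831]
0.7 [-0.91  0.67] [-0.0642  0.0897]
0.77 [-0.95  0.6 ] [-0.0737  0.0958]
0.84 [-0.99  0.53] [-0.0836  0.1011]
```

The gap is about 9 mm and there is a reaction force, so the bar is held. I lift along the arc to about 0.42 rad, then check.

Emit:
arm_command --commands '[{"claw":0,"travel":[-0.34,-1.07,0],"twist":0},{"claw":0,"travel":[-0.41,-1.05,0],"twist":0},{"claw":0,"travel":[-0.49,-1.02,0],"twist":0},{"claw":0,"travel":[-0.56,-0.98,0],"twist":0},{"claw":0,"travel":[-0.62,-0.94,0],"twist":0},{"claw":0,"travel":[-0.69,-0.89,0],"twist":0},{"claw":0,"travel":[0,0,0],"twist":0}]'

```text
time: 8.98
tool_pos: [0.5681, -0.1959, 0.2075]
tool_rot: [-1.565, 0.166, -0.172]
wrist_force: [4.0, -1.2, 0.5]
finger_gap: 0.098
```

```bash
python3 st.py
python3 - <<'E'
from h import *
c=snap('side','s4');
cv2.imwrite('pics/c6.png',cv2.resize(c['pixels'][90:240,190:340],None,fx=5,fy=4))
E
```

```text
8.975 [ 0.5681 -0.1959  0.2075] [-1.565  0.166 -0.172] F [ 4.  -1.2  0.5] 0.09801667236919287 q [ 0.2   0.37  0.08  1.75 -0.04  1.02  0.08]
box frame rel hasp hinge x,y,z -0.1146 -0.4978 0.1225
trap rel hinge 0.1253 -0.0218 0.0875
```

View pics/c6.png

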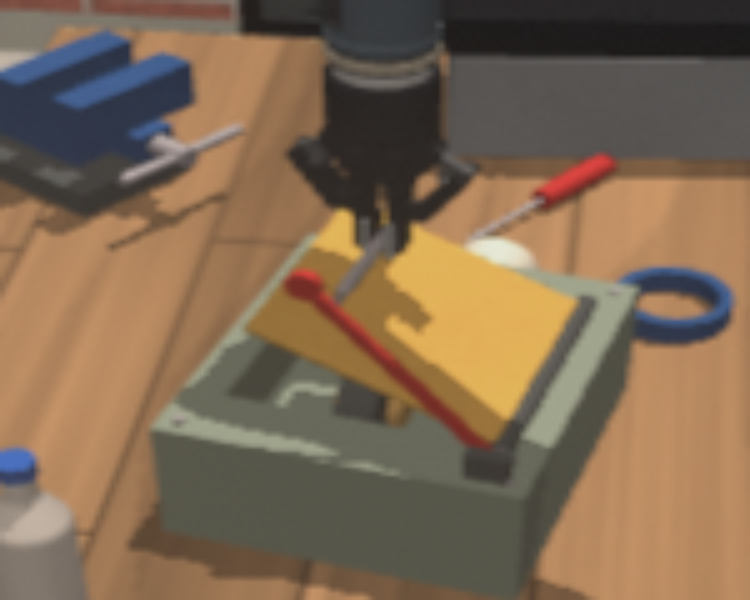

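The flap is lifted and follows the gripper, with its edge near crop (290,280) still below the red tip at (303,283). I continue to about 0.77, then compare.

Emit:
arm_command --commands '[{"claw":0,"travel":[-0.75,-0.84,0],"twist":0},{"claw":0,"travel":[-0.8,-0.79,0],"twist":0},{"claw":0,"travel":[-0.86,-0.73,0],"twist":0},{"claw":0,"travel":[-0.91,-0.67,0],"twist":0},{"claw":0,"travel":[-0.95,-0.6,0],"twist":0},{"claw":0,"travel":[0,0,0],"twist":0},{"claw":0,"travel":[0,0,0],"twist":0}]'

```text
time: 9.9
tool_pos: [0.5289, -0.1873, 0.2448]
tool_rot: [-1.565, 0.162, -0.175]
wrist_force: [6.8, -0.7, 6.2]
finger_gap: 0.104
```

```bash
python3 st.py
cat > ang.py <<'E'
from h import *; import sys
t=sys.argv[1]
for n in ('side','scene'):
    c=snap(n,n+t);a=c['pixels'];P=pts(c);h=cv2.cvtColor(a,cv2.COLOR_BGR2HSV).astype(int)
    b=(90,240,190,340) if n=='side' else (170,330,170,320)
    cv2.imwrite(f'pics/{n}{t}c.png',cv2.resize(a[b[0]:b[1],b[2]:b[3]],None,fx=5,fy=4))
    q=P-hinge;L=np.stack([q@tx,q@ty,q[...,2]],-1)
    w=np.zeros(h.shape[:2],bool);w[b[0]:b[1],b[2]:b[3]]=1
    y=w&(h[...,1]>140)&(h[...,0]>17)&(h[...,0]<31)&(abs(L[...,1])<.1)&(L[...,2]>.02)&(np.hypot(L[...,0],L[...,2])<.215)
    g=w&(h[...,1]>140)&((h[...,0]<8)|(h[...,0]>172))&(abs(L[...,1]-.119)<.02)&(L[...,2]>.02)&(np.hypot(L[...,0],L[...,2])<.175)
    for k,m in (('flap',y),('gauge',g)):
        s=L[m][:,[0,2]].astype(np.float32)
        if len(s)<20: print(n,k,'few',len(s));continue
        vx,vy,x0,y0=cv2.fitLine(s,cv2.DIST_HUBER,0,.01,.01).ravel(); ang=np.arctan2(vy,vx)
        if ang<0: ang+=np.pi
        print(n,k,len(s),'slope',round(ang,4),'bearing',np.median(np.arctan2(s[:,1],s[:,0])).round(4),'perp off',round(-np.sin(ang)*x0+np.cos(ang)*y0,4))
E
python3 ang.py 5
```

```text
9.9 [ 0.5289 -0.1873  0.2448] [-1.565  0.162 -0.175] F [ 6.8 -0.7  6.2] 0.10413490351899288 q [ 0.2   0.26  0.09  1.8  -0.03  1.07  0.08]
box frame rel hasp hinge x,y,z -0.1504 -0.4795 0.1598
trap rel hinge 0.0852 -0.0218 0.1248
side flap 1525 slope 0.7405 bearing 0.8103 perp off 0.0067
side gauge 125 slope 0.84 bearing 0.904 perp off 0.0063
scene flap 1148 slope 0.731 bearing 0.8016 perp off 0.0102
scene gauge 58 slope 0.8296 bearing 0.9133 perp off 0.0097
```

View pics/side5c.png

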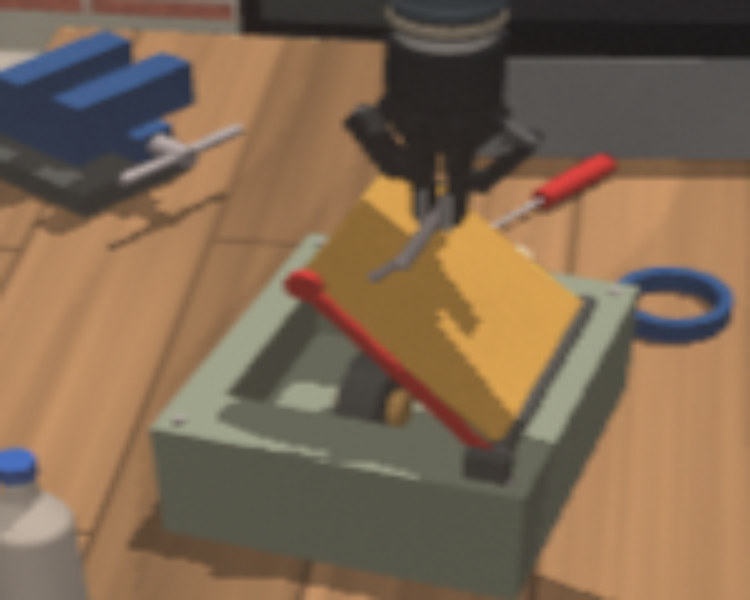

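View pics/scene5c.png

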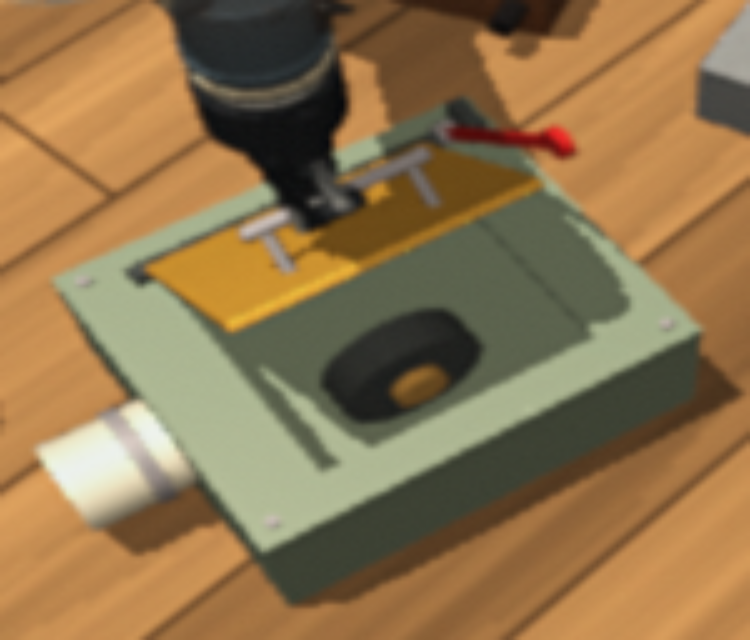

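Both cameras put the flap at about 0.735 and the gauge at about 0.835. I need roughly 0.10 rad more.

Emit:
arm_command --commands '[{"claw":0,"travel":[-0.65,-0.4,0],"twist":0},{"claw":0,"travel":[-0.65,-0.35,0],"twist":0},{"claw":0,"travel":[0,0,0],"twist":0},{"claw":0,"travel":[0,0,0],"twist":0},{"claw":0,"travel":[0,0,0],"twist":0}]'

```text
time: 10.62
tool_pos: [0.5163, -0.1846, 0.2524]
tool_rot: [-1.565, 0.162, -0.176]
wrist_force: [7.0, -1.1, 6.8]
finger_gap: 0.099
```

```bash
python3 st.py; python3 ang.py 6
```

```text
10.625 [ 0.5163 -0.1846  0.2524] [-1.565  0.162 -0.176] F [ 7.  -1.1  6.8] 0.09900904544760318 q [ 0.2   0.24  0.09  1.82 -0.02  1.08  0.07]
box frame rel hasp hinge x,y,z -0.1618 -0.4737 0.1674
trap rel hinge 0.0724 -0.0218 0.1324
side flap 1520 slope 0.833 bearing 0.8987 perp off 0.0064
side gauge 123 slope 0.8453 bearing 0.899 perp off 0.0062
scene flap 961 slope 0.8306 bearing 0.8952 perp off 0.0092
scene gauge 56 slope 0.846 bearing 0.9125 perp off 0.008
```

View pics/side6c.png

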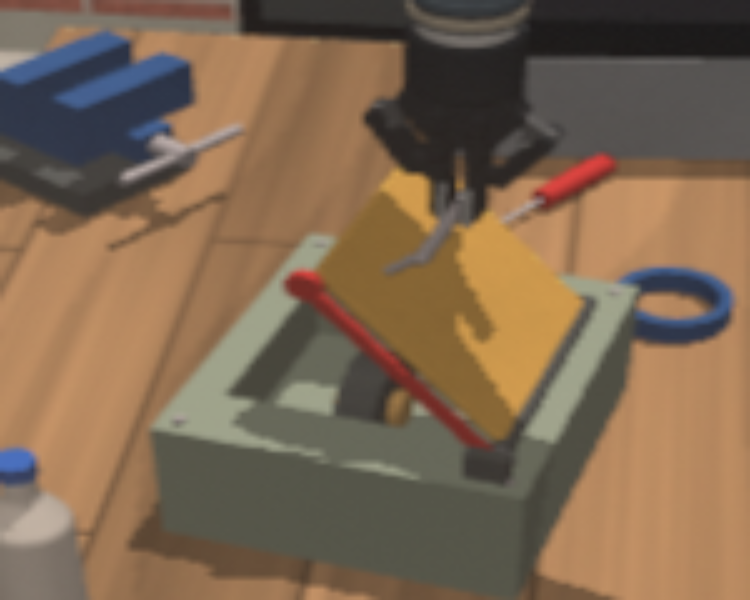

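Flap and gauge now agree within about 0.015 rad in both views. I hold for a moment and check that it stays steady.

Emit:
arm_command --commands '[{"claw":0,"travel":[-0.1,-0.05,0],"twist":0},{"claw":0,"travel":[0,0,0],"twist":0},{"claw":0,"travel":[0,0,0],"twist":0},{"claw":0,"travel":[0,0,0],"twist":0},{"claw":0,"travel":[0,0,0],"twist":0},{"claw":0,"travel":[0,0,0],"twist":0},{"claw":0,"travel":[0,0,0],"twist":0}]'

```text
time: 11.6
tool_pos: [0.5155, -0.1844, 0.2529]
tool_rot: [-1.565, 0.161, -0.176]
wrist_force: [7.0, -1.4, 5.7]
finger_gap: 0.103
```

```bash
python3 st.py; python3 ang.py 7
python3 - <<'E'
from h import *
print(np.abs(r.sense()['qd']).max())
c=load('side7');P=pts(c);h=cv2.cvtColor(c['pixels'],cv2.COLOR_BGR2HSV).astype(int);m=(h[...,1]>150)&(h[...,0]<14);m[:,:215]=0;m[:,285:]=0;m[:255]=0;m[320:]=0
q=P[m]-bh;q=q[(abs(q@bx)<.025)&(abs(q[:,2])<.1)];print('hasp',len(q),np.polyfit(-(q@by),q[:,2],1))
E
```

```text
11.6 [ 0.5155 -0.1844  0.2529] [-1.565  0.161 -0.176] F [ 7.  -1.4  5.7] 0.10314034434689477 q [ 0.2   0.24  0.09  1.82 -0.02  1.08  0.07]
box frame rel hasp hinge x,y,z -0.1625 -0.4733 0.1679
trap rel hinge 0.0715 -0.0218 0.1329
side flap 1489 slope 0.8422 bearing 0.9049 perp off 0.0064
side gauge 124 slope 0.8423 bearing 0.9018 perp off 0.0062
scene flap 931 slope 0.8314 bearing 0.9005 perp off 0.0099
scene gauge 59 slope 0.8352 bearing 0.9089 perp off 0.0085
0.0018678343528173882
hasp 8 [0.02271833 0.00163489]
```

View pics/side7.png

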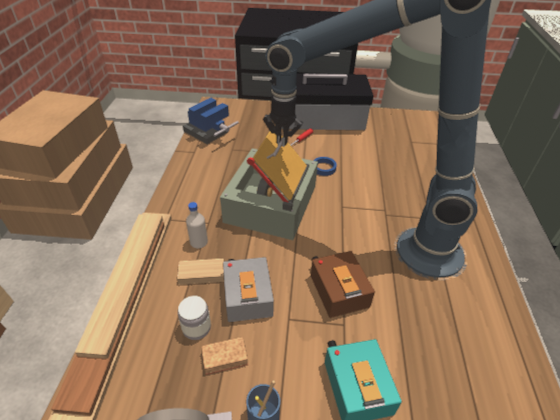

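The side view shows the hasp flat at (248,287), the flap held beside the red arm at (270,178), and the bystanders where they were. I'm handing in.

```bash
python3 -c "
from station import r
print(r.finish_job())"
```

```text
the job is handed in; nothing more can be done
None
```

The job is handed in at about 11.7 s of the 48 s allowed: the hasp is closed and the gripper is holding the flap at the gauge angle. No verdict is reported, so what follows rests on my own measurements.

- **Hasp:** I swung it over from about 1.86 rad and pressed it onto its stop with about 20 N. Right afterwards its fitted slope was -0.012 rad, with the staple through the slot. The last check gave +0.023 rad, but from only 8 pixels because the strap was in brighter light, so it is weak; the picture showed the hasp flat.
- **Flap:** I gripped the handle bar about 22 mm to the -y side of its middle, to keep the gripper clear of the red arm, and lifted along the arc.

| Last check | Flap | Gauge | Limit on the difference |
|---|---|---|---|
| Side camera | 0.842 rad | 0.842 rad | 0.07 rad |
| Scene camera | 0.831 rad | 0.835 rad | 0.07 rad |

- **Holding:** The arm was still (joint speeds under 0.002 rad/s), with the bar in the jaws and the wrist reading about 6 N of upward force, which I did not reconcile with a hanging flap.
- **Gauge and bystanders:** The gauge angle read about 0.84 at the start and at the end. The bystanders looked unmoved in the side picture, though I did not measure their positions again.

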